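# Kiln props in order of height

### The job

Line up the four kiln props on the row of terracotta tiles on the kiln shelf in order of height: the shortest on the tile next to the little white cones, rising tile by tile to the tallest next to the firebrick. Each stands upright in the middle of its own tile, let go of and still; they chip easily, so do not let any of them tip over on the way.

Things in the scene. Friction and masses are not known exactly. Their poses are not given: they have to be found in the camera images.
- prop_45_center (a point): the shortest of four loose kiln props: an upright, plain tan ceramic cylinder 38 mm in diameter and 45 mm tall, with a dark round bore mark on its flat top (solid for handling), about 99 g. It stands on the table at the start, with about 30 mm or more free all round it. The point is its centre, half-way up (22.5 mm above its underside); z is its axis, up.
- prop_65_center (a point): the second shortest of four loose kiln props: an upright, plain tan ceramic cylinder 38 mm in diameter and 65 mm tall, with a dark round bore mark on its flat top (solid for handling), about 143 g. It stands on the table at the start, with about 30 mm or more free all round it. The point is its centre, half-way up (32.5 mm above its underside); z is its axis, up.
- prop_85_center (a point): the second tallest of four loose kiln props: an upright, plain tan ceramic cylinder 38 mm in diameter and 85 mm tall, with a dark round bore mark on its flat top (solid for handling), about 187 g. It stands on the table at the start, with about 30 mm or more free all round it. The point is its centre, half-way up (42.5 mm above its underside); z is its axis, up.
- prop_105_center (a point): the tallest of four loose kiln props: an upright, plain tan ceramic cylinder 38 mm in diameter and 105 mm tall, with a dark round bore mark on its flat top (solid for handling), about 231 g. It stands on the table at the start, with about 30 mm or more free all round it. The point is its centre, half-way up (52.5 mm above its underside); z is its axis, up.
- tile_1_top (a point): one of four like square terracotta setter tiles, 56 x 56 x 6 mm, fixed flat in a row on a fixed off-white kiln shelf (100 x 500 x 15 mm, lying on the table), so its upper face is 21 mm above the table. The point is the centre of the upper face, where a prop is to stand. Tiles 1, 2, 3, 4 follow each other along the row about 80 mm apart, tile 1 at the robot's right (-y) end; the row may be slanted by up to about 12 degrees from the y axis.
- tile_2_top (a point): one of four like square terracotta setter tiles, 56 x 56 x 6 mm, fixed flat in a row on a fixed off-white kiln shelf (100 x 500 x 15 mm, lying on the table), so its upper face is 21 mm above the table. The point is the centre of the upper face, where a prop is to stand. Tiles 1, 2, 3, 4 follow each other along the row about 80 mm apart, tile 1 at the robot's right (-y) end; the row may be slanted by up to about 12 degrees from the y axis.
- tile_3_top (a point): one of four like square terracotta setter tiles, 56 x 56 x 6 mm, fixed flat in a row on a fixed off-white kiln shelf (100 x 500 x 15 mm, lying on the table), so its upper face is 21 mm above the table. The point is the centre of the upper face, where a prop is to stand. Tiles 1, 2, 3, 4 follow each other along the row about 80 mm apart, tile 1 at the robot's right (-y) end; the row may be slanted by up to about 12 degrees from the y axis.
- tile_4_top (a point): one of four like square terracotta setter tiles, 56 x 56 x 6 mm, fixed flat in a row on a fixed off-white kiln shelf (100 x 500 x 15 mm, lying on the table), so its upper face is 21 mm above the table. The point is the centre of the upper face, where a prop is to stand. Tiles 1, 2, 3, 4 follow each other along the row about 80 mm apart, tile 1 at the robot's right (-y) end; the row may be slanted by up to about 12 degrees from the y axis.
- cone_pack: fixed marker on one end of the kiln shelf (either end): a terracotta block 36 x 64 x 18 mm with three thin white pyrometric cones leaning upright in it, 73 mm tall in all. Origin: centre of its underside, about 88 mm from the nearest tile's centre; its 64 mm side runs along the row.
- firebrick: fixed marker on the other end of the kiln shelf: a pale yellow piece of firebrick, 88 mm across the row, 60 mm along it, 50 mm tall. Origin: centre of its underside, about 88 mm from the nearest tile's centre.
Not all that is in view belongs to the job. What is shaped like the part that bears prop_65_center but green is not meant. What is shaped like the part that bears prop_85_center but pink is not meant.

How it is judged:
By the outcome, as a careful person would: the job done as asked, in the order asked, and still so for the second after the job is handed in, with the robot touching nothing.
It also fails if it takes over 90 s, if anything falls off the work surface, if the arm or the gripper's body presses on something with over 40 N, if the wrist force passes 120 N, or if a joint passes its speed limit or range.

### The arm

A 6-joint arm with a two-finger parallel gripper is mounted at the origin on the work surface. World frame = base frame: x ahead of the robot, y to its left, z up, the work surface at z = 0. Lengths are in m, angles in rad, forces in N, time in s.
With the tool pointing down it reaches from about 0.375 to 0.975 m from the base axis. Payload 3.8 kg.
Tool frame: the origin (TCP) lies midway between the tips of the shut fingers; the grasp point (between the pads) lies 19 mm behind it; x points along the fingers, y is the direction in which the jaws open and shut, and the axes are right-handed (so a half turn about x gives the same grasp; the last joint's range is limited). The gripper opens to 88 mm and grips with 3 to 60 N. Pads are 18 mm wide; open, the fingers measure 123 mm over their backs; the gripper's body (75 mm by 187 mm) begins 45 mm behind the grasp point.
Start: joints at [1.067, 0.264, 1.604, -0, 1.274, -0.037], TCP at [0.304, 0.603, 0.239] pointing down, gripper open.
Joint ranges: [-2.63, 2.63], [-0.94, 2.18], [0.31, 2.57], [-1.31, 4.45], [0, 2.66], [-2.55, 2.55]. Speed limits (rad/s): [2.57, 2.57, 3.14, 3.14, 3.14, 3.14].

### API

Orientations are given as a rotation vector (axis times angle).
In Python, from cell import manip, inverse_kinematics, cams, order gives the robot as it stands. Calls block until the motion is done:
- manip.move_pose(position, orientation): joint-space move of the TCP to a pose.
- manip.move_linear(position, rate=0.15, rot=None): straight line of the TCP; rot=None keeps the orientation; rate is the mean speed in m/s.
- manip.set_joints(angles): joint-space move.
- manip.set_gripper(opening, force=None): finger opening in m; force is the grip in N (None keeps the last); returns when the fingers have stopped.
- manip.dwell(seconds).
- inverse_kinematics(position, orientation): joint angles nearest the present ones, or None.
- manip.state(): the state.
- cams.capture(name): name is "side" or "top"; returns a dict with "image" (480x640x3 uint8, blue, green, red), "z_map" (480x640 float32, m along the optical axis (not along the pixel's ray), 0 where there is no reading), "intrinsics" (3x3 intrinsics, pixels), "position" and "orientation" of the camera in the world. Camera axes: x right, y down, z forward; pixel columns grow to the right and rows downward; lengths in m; the calibration is good to about 2 mm. A picture is of the moment at which its call begins.
A pose or a line that the arm cannot do raises manip.IKError and nothing moves.
- order.close_job(): hands the job in, once; it reports no verdict.
The state is a dict: "clock": time; "joint_pos": joint angles; "joint_velocities": joint speeds; "tau": joint torques, N m; "tool_pos": TCP position; "tcp_rot": TCP orientation; "contact_force": force on the tool from outside, world axes, zero at the start; "moment": the same for the moment, N m; "gripper_width": finger opening in m.
Only numpy, scipy, OpenCV 4.12 (cv2) and the standard library are available. Lean on these libraries where they do the work, as an engineer would, in place of code of your own. Each camera call takes 0.05 s, during which the arm holds its last target.

## Working session

There is one attempt and no reset: what is moved stays moved. The work goes in short steps, each a Python script; the robot and the scene stay as the last script left them, time stands still between calls to the robot, and variables do not carry over. Pictures are saved under pics/ and viewed, and the job is handed in when it is done.

```bash
ls; mkdir -p pics; python3 - <<'E'
from cell import manip,cams
import cv2,numpy as np
for n in("top","side"):
    c=cams.capture(n); cv2.imwrite(f"pics/{n}0.png",c["image"]); np.savez(f"{n}0.npz",**{k:np.array(v) for k,v in c.items()})
    print(n,c["intrinsics"],c["position"],c["orientation"])
s=manip.state();print(s["clock"],s["tool_pos"],s["tcp_rot"],s["gripper_width"])
E
```

```text
pics
top [[504.6326138    0.         324.226088  ]
 [  0.         504.6326138  241.73171946]
 [  0.           0.           1.        ]] [0.43582165 0.02934059 1.10775832] [-2.16614473  2.20378838 -0.09274627]
side [[552.00539931   0.         323.67784063]
 [  0.         552.00539931 235.87163336]
 [  0.           0.           1.        ]] [ 0.201604   -0.75629616  0.57980928] [-2.12223939  0.38516797 -0.21217864]
0.1 [0.30346378 0.6022157  0.2375273 ] [ 0.36451376  1.54014217 -0.36759115] 0.08796727185750956
```

View pics/top0.png

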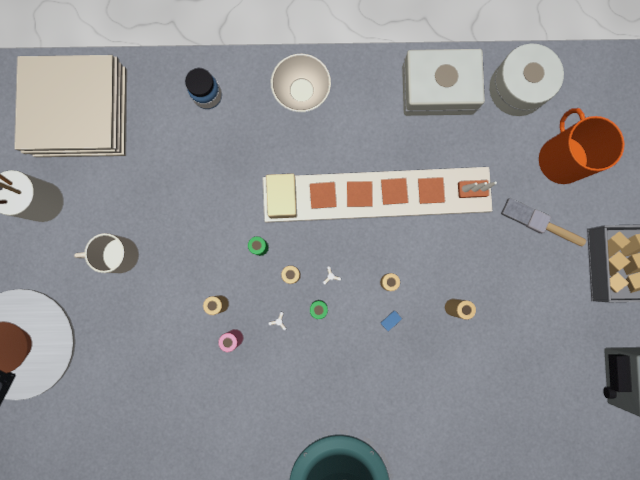

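View pics/side0.png

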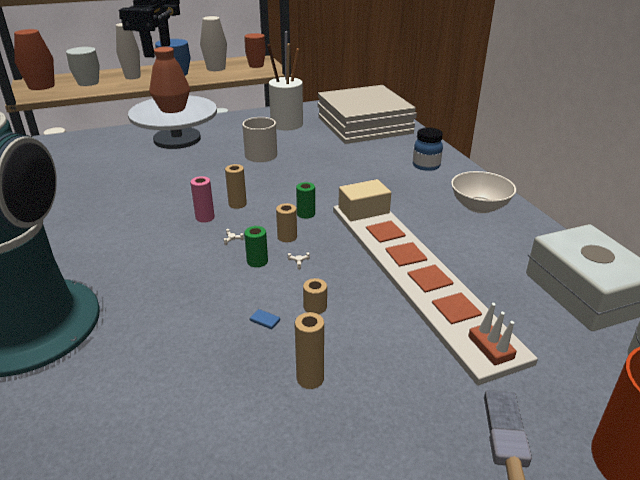

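The top view shows the firebrick (281,195) at the +y end of the shelf, the tiles at (323,195), (359,194), (395,191) and (431,190), and the cones (475,188) at the -y end. So tile 1 takes the shortest prop.

There are four tan candidates: (465,310), (213,305), (290,275) and (391,282). The side view suggests they are 105, 85, 65 and 45 mm in that order. The green pair (257,245), (319,309) and the pink one (228,342) are decoys. I'll check the heights and positions next.

```bash
cat > h.py <<'E'
import numpy as np,cv2
from scipy.spatial.transform import Rotation as R
def load(n):
    return dict(np.load(n))
def ray(c,uv,z):
    K=c["intrinsics"];uv=np.atleast_2d(uv).astype(float)
    d=np.c_[(uv-K[[0,1],[2,2]])/K[[0,1],[0,1]],np.ones(len(uv))]@R.from_rotvec(c["orientation"]).as_matrix().T
    p=np.array(c["position"]);return p+d*((z-p[2])/d[:,2])[:,None]
def cloud(c):
    K=c["intrinsics"];Z=c["z_map"];v,u=np.mgrid[:480,:640]
    X=np.stack([(u-K[0,2])/K[0,0]*Z,(v-K[1,2])/K[1,1]*Z,Z],-1)
    P=X@R.from_rotvec(c["orientation"]).as_matrix().T+np.array(c["position"]);P[Z==0]=np.nan;return P
def blobs(m,amin=60):
    n,l,s,c=cv2.connectedComponentsWithStats(m.astype(np.uint8))
    return [(c[i],s[i],l==i) for i in range(1,n) if s[i][4]>=amin]
def topcircle(c,P,xy,h,tol=.006,r=.035):
    """pixels near xy at height h -> circle centre (rays onto z=h)"""
    m=(np.abs(P[...,2]-h)<tol)&(np.hypot(P[...,0]-xy[0],P[...,1]-xy[1])<r)
    b=max(blobs(m,10),key=lambda b:b[1][4]);k=b[2].astype(np.uint8)
    ct=max(cv2.findContours(k,cv2.RETR_EXTERNAL,cv2.CHAIN_APPROX_NONE)[0],key=cv2.contourArea)
    Q=ray(c,ct[:,0,:],h)[:,:2]
    M=cv2.minEnclosingCircle(Q.astype(np.float32)*1000)
    hull=ray(c,np.argwhere(k)[:,::-1],h)[:,:2].mean(0)
    return np.array(M[0])/1000,M[1]*2,hull,b[1][4]
E
python3 - <<'E'
from h import *
T=load("top0.npz");S=load("side0.npz");P=cloud(T);Q=cloud(S)
for n,(u,v) in dict(p105=(465,310),p85=(213,305),p65=(290,275),p45=(391,282),g1=(257,245),g2=(319,309),pk=(228,342),stiltA=(331,276),stiltB=(279,321),blue=(391,321)).items():
    w=P[v-5:v+6,u-5:u+6].reshape(-1,3);h=np.nanmedian(w[:,2]);print(n,np.nanmedian(w,0).round(4),end=' ')
    if n[0] in 'pg':
        H={'p105':.105,'p85':.085,'p65':.065,'p45':.045,'g1':.065,'g2':.065,'pk':.085}[n]
        a=topcircle(T,P,np.nanmedian(w,0)[:2],H);print("top",a[0].round(4),a[1],a[2].round(4),a[3],end=' ')
        try:
            b=topcircle(S,Q,a[0],H);print("side",b[0].round(4),b[1],b[2].round(4),b[3],end='')
        except Exception as e:print(e,end='')
    print()
for nm,c in(("top",T),("side",S)):
    hsv=cv2.cvtColor(c["image"],cv2.COLOR_BGR2HSV)
    C=P if nm=="top" else Q
    m=((hsv[...,0]<12)|(hsv[...,0]>175))&(hsv[...,1]>120)&(np.abs(C[...,2]-.021)<.009)
    for cc,s,k in blobs(m,100):
        ct=max(cv2.findContours(k.astype(np.uint8),0,2)[0],key=cv2.contourArea)
        q=ray(c,ct[:,0,:],.021)[:,:2].astype(np.float32)*1000
        r=cv2.minAreaRect(q);print(nm,cc.round(1),s[4],np.nanmedian(C[k][:,2]).round(4),np.array(r[0]).round(1),np.array(r[1]).round(1),round(r[2],1),ray(c,np.argwhere(k)[:,::-1],.021).mean(0).round(4)[:2])
print("table z",np.nanmedian(P[340:400,300:420,2]),np.nanmedian(Q[240:300,150:200,2]))
im=np.hstack([cv2.resize(T["image"][220:370,190:500],None,fx=2.5,fy=2.5)]);cv2.imwrite("pics/crop1.png",im)
E
```

```text
p105 [ 0.3739 -0.2544  0.1042] top [ 0.3755 -0.2557] 38.054588317871094 [ 0.3756 -0.256 ] 287 side [ 0.3693 -0.2595] 45.17728805541992 [ 0.3704 -0.2594] 561
p85 [0.3918 0.2474 0.0849] top [0.3919 0.2482] 38.29578399658203 [0.3919 0.2484] 279 side [0.3865 0.2443] 51.230796813964844 [0.3878 0.2446] 179
p65 [0.4495 0.0931 0.0647] top [0.4517 0.0925] 37.444618225097656 [0.4517 0.0923] 259 side [0.4474 0.0885] 49.100677490234375 [0.447  0.0891] 223
p45 [ 0.4314 -0.1177  0.0442] top [ 0.4326 -0.1171] 37.952274322509766 [ 0.4325 -0.1171] 250 side [ 0.428 -0.121] 45.63201141357422 [ 0.4274 -0.1205] 359
g1 [0.5126 0.1604 0.0651] top [0.5135 0.1607] 38.16584014892578 [0.5133 0.1611] 260 side [0.5077 0.1575] 49.44465255737305 [0.5083 0.1581] 187
g2 [0.3789 0.0345 0.0647] top [0.3783 0.0353] 36.955787658691406 [0.3781 0.0355] 258 side [0.3728 0.032 ] 47.00398635864258 [0.3734 0.0319] 271
pk [0.3177 0.2173 0.0847] top [0.3184 0.2176] 37.876853942871094 [0.3182 0.2176] 283 side [0.3122 0.2139] 51.34711837768555 [0.314  0.2139] 197
stiltA [0.4465 0.0075 0.004 ] 
stiltB [0.3518 0.1213 0.005 ] 
blue 
[... 403 characters left out ...]
.3 [0.6223 0.0229]
top [359.2 193.4] 582 0.0203 [624.6 -56.7] [52.4 50.6] 89.1 [ 0.6247 -0.0571]
side [30.7 51.2] 176 0.0207 [ -82.2 1627.2] [114.1 113.3] 4.8 [-0.082   1.6233]
side [385.3 231.1] 488 0.0222 [619.   19.8] [54.9 57.9] 2.4 [0.6191 0.0189]
side [405.9 253.8] 584 0.022 [620.8 -60. ] [57.5 55.8] 89.7 [ 0.6205 -0.0609]
side [430. 278.] 697 0.022 [ 625.2 -136.4] [55.5 56.5] 3.0 [ 0.6252 -0.137 ]
side [456.4 307.9] 860 0.022 [ 625.2 -217. ] [55.5 56.5] 2.4 [ 0.6253 -0.2178]
side [490.6 351.9] 275 0.0246 [ 616.8 -310.2] [38.3 71.4] 29.5 [ 0.6192 -0.3159]
side [608.1 462. ] 480 0.0224 [ 644.6 -504. ] [63.8 23.5] 84.5 [ 0.6424 -0.5098]
table z -0.0008309859975262901 0.001288922062827269
```

View pics/crop1.png

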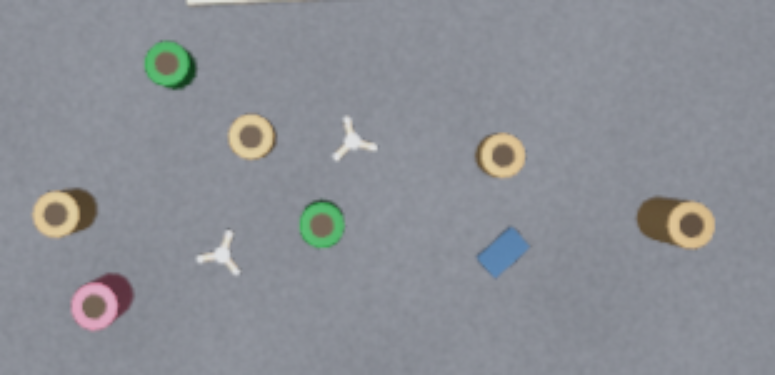

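Heights and colours agree: the four tan props measure 104, 85, 65 and 44 mm, each 38 mm in diameter, and the crop shows that green and pink are the decoys. The two cameras differ by a constant (4,4) mm or so, so I'll use the mean of the two. For the jaws I'll go across the row, which leaves all neighbours free. Next is a reach check.

```bash
cat > plan.py <<'E'
from h import *
off=np.array([-.0021,-.0018])  # mean of both cameras relative to top
props={105:(.3755,-.2558),85:(.3919,.2483),65:(.4517,.0924),45:(.4326,-.1171)}
props={k:np.array(v)+off for k,v in props.items()}
tt=np.array([[.6270,-.2155],[.6269,-.1350],[.6226,-.0584],[.6207,.0214]])
e=(tt*np.array([-1.5,-.5,.5,1.5])[:,None]).sum(0);e/=np.linalg.norm(e)
tiles={i+1:tt.mean(0)+e*.08*(i-1.5) for i in range(4)}
n=np.array([e[1],-e[0]])
gz={105:.070,85:.056,65:.046,45:.034}
def rot(s=1):
    x=np.array([0,0,-1.]);y=np.array([n[0],n[1],0])*s
    return R.from_matrix(np.c_[x,y,np.cross(x,y)]).as_rotvec()
E
python3 - <<'E'
from plan import *
from cell import inverse_kinematics as ik,manip
print({k:v.round(4) for k,v in tiles.items()},e)
print(R.from_rotvec(manip.state()["tcp_rot"]).as_matrix().round(2))
for s in(1,-1):
    for k,t in zip((105,85,65,45),(4,3,2,1)):
        for z in(0,.12):
            print(s,k,[None if q is None else np.round(q,2) for q in(ik([*props[k],gz[k]-.019+z],rot(s)),ik([*tiles[t],gz[k]+.002+z],rot(s)))])
E
```

```text
{1: array([ 0.6278, -0.2168]), 2: array([ 0.6255, -0.1369]), 3: array([ 0.6231, -0.0569]), 4: array([0.6208, 0.0231])} [-0.02945502  0.99956611]
[[-0.    0.45  0.89]
 [-0.    0.89 -0.45]
 [-1.   -0.   -0.  ]]
1 105 [array([-0.66,  0.05,  2.23, -0.  ,  0.86, -0.69]), array([-0.  ,  0.31,  1.87,  0.  ,  0.96, -0.03])]
1 105 [array([-0.66, -0.11,  2.13,  0.  ,  1.12, -0.69]), array([-0.  ,  0.2 ,  1.77,  0.  ,  1.17, -0.03])]
1 85 [array([0.51, 0.09, 2.23, 0.  , 0.83, 0.48]), array([-0.13,  0.34,  1.87,  0.  ,  0.94, -0.16])]
1 85 [array([ 0.51, -0.08,  2.13,  0.  ,  1.09,  0.48]), array([-0.13,  0.22,  1.78,  0.  ,  1.15, -0.16])]
1 65 [array([0.14, 0.1 , 2.24, 0.  , 0.8 , 0.12]), array([-0.25,  0.37,  1.84,  0.  ,  0.93, -0.28])]
1 65 [array([ 0.14, -0.07,  2.15,  0.  ,  1.07,  0.12]), array([-0.25,  0.25,  1.76,  0.  ,  1.14, -0.28])]
1 45 [array([-0.33,  0.1 ,  2.27,  0.  ,  0.77, -0.35]), array([-0.37,  0.43,  1.79,  0.  ,  0.93, -0.4 ])]
1 45 [array([-0.33, -0.08,  2.18,  0.  ,  1.04, -0.35]), array([-0.37,  0.3 ,  1.71,  0.  ,  1.13, -0.4 ])]
-1 105 [array([-0.66,  0.05,  2.23, -0.  ,  0.86,  2.45]), None]
-1 105 [array([-0.66, -0.11,  2.13, -0.  ,  1.12,  2.45]), None]
-1 85 [None, None]
-1 85 [None, None]
-1 65 [None, None]
-1 65 [None, None]
-1 45 [None, None]
-1 45 [None, None]
```

```bash
sed -i 's/85:.056/85:.064/' plan.py; cat >> plan.py <<'E'
from cell import manip,cams
def pick(k,p=None,lift=.155):
    p=props[k] if p is None else p;z=gz[k]-.019
    manip.set_gripper(.062,25)
    manip.move_pose([*p,z+.13],rot()); manip.move_linear([*p,z],rate=.12)
    manip.set_gripper(.0,25); manip.dwell(.1)
    s=manip.state();print(k,"width",round(s["gripper_width"],4),"F",s["contact_force"].round(2) if hasattr(s["contact_force"],'round') else s["contact_force"])
    manip.move_linear([*p,z+lift],rate=.15)
    s=manip.state();print("lifted",round(s["gripper_width"],4),np.round(s["contact_force"],2),np.round(s["tool_pos"],4),"t",s["clock"])
def place(k,t,d=(0,0),lift=.155):
    p=tiles[t]+np.array(d);z=gz[k]-.019+.021
    manip.move_linear([*p,z+lift-.02],rate=.22); manip.move_linear([*p,z+.015],rate=.15);manip.move_linear([*p,z+.001],rate=.03)
    s=manip.state();print("down F",np.round(s["contact_force"],2),np.round(s["tool_pos"],4))
    manip.set_gripper(.062); manip.dwell(.1); manip.move_linear([*p,z+.13],rate=.15)
    print("t",manip.state()["clock"])
def shot(tag):
    for m in("top","side"):
        c=cams.capture(m);cv2.imwrite(f"pics/{m}_{tag}.png",c["image"]);np.savez(f"{m}_{tag}.npz",**{k:np.array(v) for k,v in c.items()})
E
python3 - <<'E'
from plan import *
pick(105); shot("l105")
E
```

```text
105 width 0.0376 F [-0.84  0.88  4.03]
lifted 0.0375 [-0.24 -0.12 -2.18] [ 0.3727 -0.257   0.2047] t 6.7
```

View pics/side_l105.png

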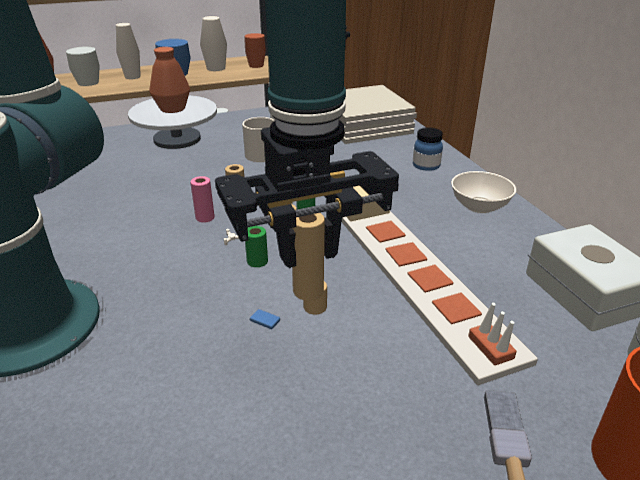

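The 105 is held upright at side-view pixel (308,255) and its width reads 38 mm. I'll use it to check the side camera against the tool pose, then place it.

```bash
python3 - <<'E'
from plan import *
S=load("side_l105.npz");Q=cloud(S)
hs=cv2.cvtColor(S["image"],cv2.COLOR_BGR2HSV)
m=(hs[...,0]>10)&(hs[...,0]<25)&(hs[...,1]>70)
# silhouette left/right edges of held prop at rows -> rays at the plane of axis y=-.257
K=S["intrinsics"];M=R.from_rotvec(S["orientation"]).as_matrix();p=S["position"]
for v in(235,245,255,265):
    c=np.where(m[v,285:330])[0]+285
    x=[]
    for u in(c.min()-.5,c.max()+.5):
        d=M@[(u-K[0,2])/K[0,0],(v-K[1,2])/K[1,1],1];q=p+d*((-.257-p[1])/d[1]);x.append(q)
    print(v,c.min(),c.max(),np.mean(x,0).round(4),np.linalg.norm(x[0]-x[1]).round(4))
place(105,4); 
E
```

```text
235 295 324 [ 0.3738 -0.257   0.2362] 0.0371
245 294 324 [ 0.373  -0.257   0.2226] 0.0388
255 291 323 [ 0.3704 -0.257   0.2091] 0.0418
265 296 323 [ 0.3732 -0.257   0.194 ] 0.0361
down F [-0.78  1.14 -1.9 ] [0.6206 0.0231 0.0728]
t 11.8667
```

```bash
cat > chk.py <<'E'
from plan import *
def check(tag,pl):
    for m in("top","side"):
        c=load(f"{m}_{tag}.npz");P=cloud(c);o=np.array([0,0]) if m=="top" else np.array([-.004,-.0037])
        hs=cv2.cvtColor(c["image"],cv2.COLOR_BGR2HSV)
        for k,t in pl:
            try:
                a=topcircle(c,P,tiles[t]-off+o,k/1000+.021,tol=.008,r=.04)
                u0=(load(f"top0.npz") if m=="top" else load("side0.npz"))
                tile=tiles[t]-off if m=="top" else tiles[t]-off+o
                print(m,k,a[0].round(4),"d",round(a[1],1),"vs tile mm",((a[0]-tile)*1000).round(1),"px",a[3])
            except Exception as ex: print(m,k,ex)
E
python3 - <<'E'
from chk import *
manip.set_gripper(.062)
pick(85); shot("l85")
check("l85",[(105,4)])
E
```

```text
85 width 0.0374 F [-1.13  0.82  3.89]
lifted 0.0376 [ 0.06 -0.3  -1.56] [0.389  0.246  0.1987] t 16.5333
top 105 [0.6217 0.0238] d 38.3 vs tile mm [-1.2 -1. ] px 287
side 105 [0.6158 0.0179] d 54.4 vs tile mm [-3.1 -3.2] px 252
```

View pics/top_l85.png

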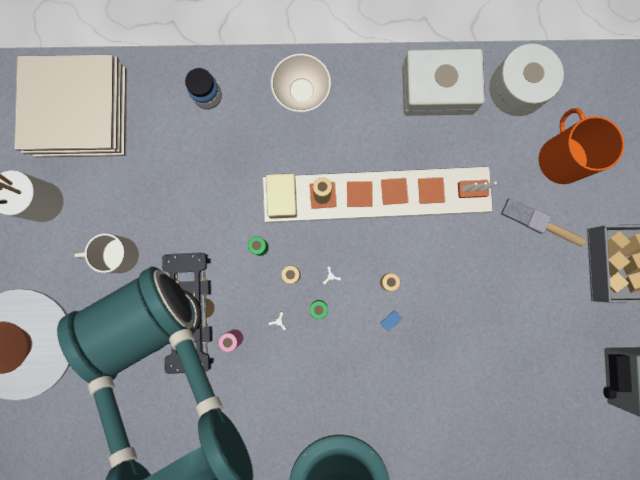

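View pics/side_l85.png

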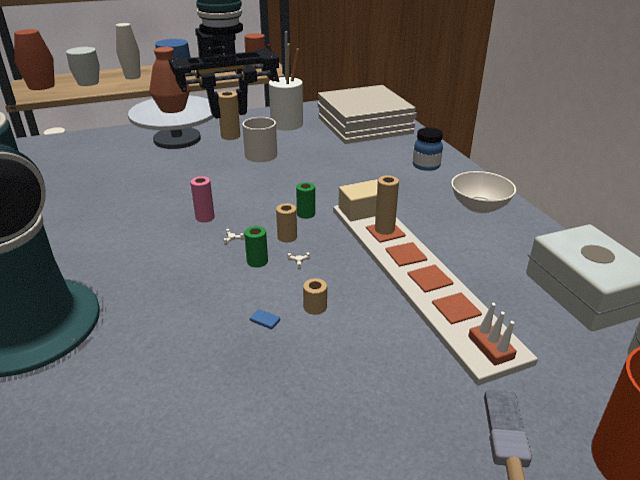

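The 105 stands upright on tile 4 at top pixel (322,187), about 1 mm off centre, and the 85 is held. I'll add a 1 mm correction and carry on.

```bash
python3 - <<'E'
from chk import *
d=(.001,.0007)
place(85,3,d)
pick(65); place(65,2,d)
pick(45); shot("l45")
check("l45",[(105,4),(85,3),(65,2)])
E
```

```text
down F [-0.52  0.51 -1.46] [ 0.624  -0.0562  0.0667]
t 21.7417
65 width 0.0374 F [-0.87 -0.27  4.69]
lifted 0.0372 [ 0.95 -0.2  -1.42] [0.4487 0.0904 0.1808] t 25.8917
down F [-0.63 -0.08 -1.38] [ 0.6263 -0.1361  0.0488]
t 30.5667
45 width 0.0371 F [-0.84 -0.16  4.89]
lifted 0.0374 [ 0.13 -0.09 -1.33] [ 0.4296 -0.1186  0.1688] t 34.6083
top 105 [0.6215 0.0239] d 38.8 vs tile mm [-1.4 -1. ] px 291
top 85 [ 0.6249 -0.0527] d 38.0 vs tile mm [-0.3  2.4] px 275
top 65 [ 0.6276 -0.1333] d 38.4 vs tile mm [0.  1.7] px 268
side 105 [0.6154 0.0193] d 52.6 vs tile mm [-3.5 -1.8] px 248
side 85 [ 0.6202 -0.059 ] d 52.8 vs tile mm [-1.  -0.2] px 292
side 65 [ 0.619  -0.1359] d 50.4 vs tile mm [-4.6  2.9] px 337
```

View pics/side_l45.png

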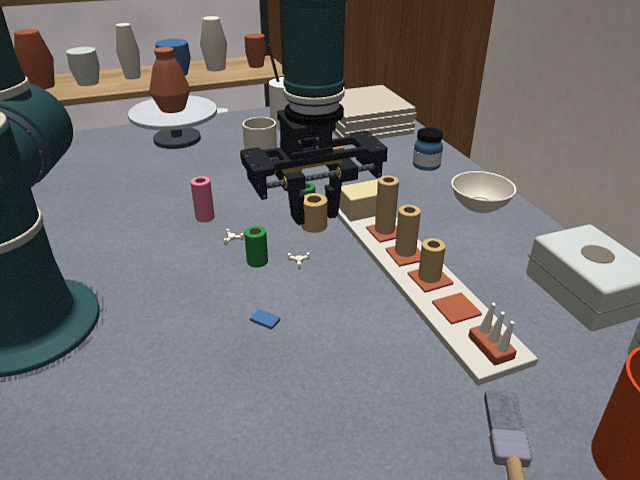

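Three props stand upright on tiles 4, 3 and 2 (side pixels (387,205), (408,230), (432,260)). My equal-spacing assumption was wrong. Both cameras put tiles 2 and 3 only 76 mm apart, so the 85 is about 4 mm off tile 3's centre in y. I'll use the measured tile 1 centre for the 45, then regrasp the 85 and move it.

```bash
python3 - <<'E'
from chk import *
tiles[1]=tt[0]
place(45,1,(.001,-.001))
# nudge 85 by -3.5 mm in y
z=gz[85]+.002; p=np.array([.6240,-.0562]); q=p+[0.0003,-.0037]
manip.move_linear([.624,-.0562,z+.13],rate=.2) ; manip.move_linear([*p,z+.001],rate=.12)
manip.set_gripper(0,25); manip.dwell(.1); print(manip.state()["gripper_width"])
manip.move_linear([*p,z+.008],rate=.03); manip.move_linear([*q,z+.008],rate=.02); manip.move_linear([*q,z+.001],rate=.02)
manip.set_gripper(.062); manip.dwell(.1); manip.move_linear([*q,z+.14],rate=.15)
manip.move_pose([.42,.1,.26],rot()); manip.move_pose([.304,.603,.239],rot()) if False else None
manip.move_pose([.40,.25,.26],rot())
manip.dwell(.3)
print(manip.state()["clock"])
shot("end")
c=load("top_end.npz");P=cloud(c)
raw={1:(.6294,-.2137),2:(.6287,-.1332),3:(.6246,-.0569),4:(.6224,.0230)}
for k,t in((45,1),(65,2),(85,3),(105,4)):
    a=topcircle(c,P,raw[t],k/1000+.021,tol=.008,r=.04);print(k,a[0].round(4),a[1],"vs raw tile mm",((a[0]-raw[t])*1000).round(1),((a[2]-raw[t])*1000).round(1))
E
```

```text
down F [-0.19  0.08 -0.43] [ 0.6279 -0.2164  0.0367]
t 39.075
0.036974125531300965
46.7833
45 [ 0.6291 -0.214 ] 38.60011672973633 vs raw tile mm [-0.3 -0.3] [-0.2 -0.1]
65 [ 0.6276 -0.1334] 38.35272979736328 vs raw tile mm [-1.1 -0.2] [-0.8  0.1]
85 [ 0.6252 -0.0565] 38.206172943115234 vs raw tile mm [0.6 0.4] [0.5 0.2]
105 [0.6217 0.0238] 38.391117095947266 vs raw tile mm [-0.7  0.8] [-0.6  0.8]
```

View pics/side_end.png

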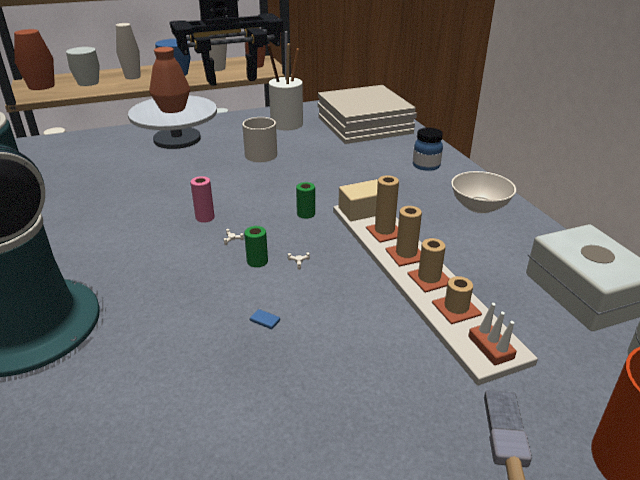

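View pics/top_end.png

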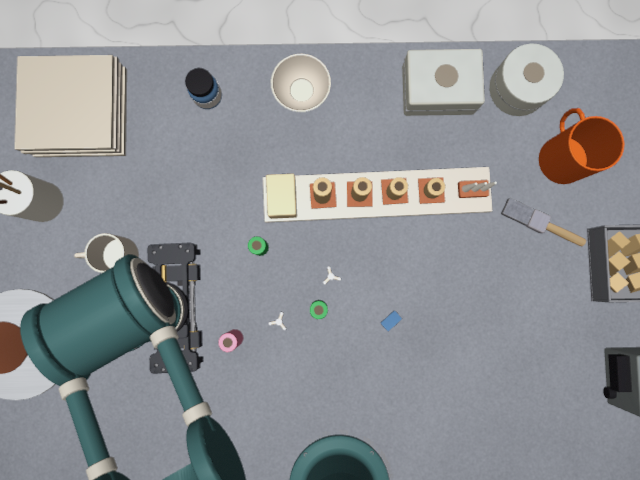

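All four stand upright, rising from the cones (top pixel (435,188), the 45) to the firebrick ((322,187), the 105). Each is within about 1.1 mm of its tile centre, and the arm is clear.

```bash
python3 -c "
from cell import order
print(order.close_job())"
```

```text
the job is handed in; nothing more can be done
None
```

All four props now stand upright on their tiles, in order of height: 45, 65, 85 and 105 mm on tiles 1 to 4, from the cones to the firebrick. I left the green and pink decoys alone and handed the job in with the arm clear, at about 47 s.

- **Final check:** the last top view puts each prop within about 1.1 mm of its tile's centre, measured with the same camera. The last side view shows them all upright; I did not measure positions from it.
- **Camera disagreement:** the two cameras differed by a nearly constant 4 mm in x and y, so I worked from their mean. The side camera's prop-to-tile offsets were noisier, up to about 5 mm, so I did not rely on them.
- **Mended on the way:** I first assumed the tiles were exactly 80 mm apart, which put the 85 about 4 mm off tile 3's centre. Tiles 2 and 3 are really about 76 mm apart, so I regrasped the 85 and moved it.

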